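Lay the tea carton down in its gift box and shut the lid

TASK

Pack the gift box: with the fingertips, gently push over the tea carton that stands on end inside the open box, so that it tips towards the empty end and lies flat in the box; then push the stiff lid over from behind until it is fully shut. Nothing is to be pinched, lifted or carried, only pushed, and leave everything else on the table standing where it is.

Things in the scene. Friction and masses are not known exactly. Their poses are not given: they have to be found in the camera images.
- giftbox: Black gift box clipped on a fixed 150 x 236 x 6 mm jig plate. Origin on the table under its centre; x (short side) points to the hinge, y along the long side, z up. Outside 116 (x) by 206 (y) mm, rim 68 mm above the table, walls 6 mm; inside 104 x 194 mm, floor 10 mm above the table. Lid hinged along the rim at x = +58 mm. Low steel clips at the corners, tops 28 mm above the table.
- lid (a joint): Lid angle, rad: 0 shut flat on the rim, growing as it opens; starts open at 1.7 to 1.95, past upright, leaning away from the box (stop at 2.0). Stiff hinge: it stays wherever it is left, so it must be pushed all the way down; about 2 N at its edge moves it. Panel 116 x 206 x 6 mm, 0.12 kg.
- lid_hinge (a point): Middle of the hinge line: 58 mm along the box's x from its centre, 68.5 mm above the table. The line runs along the box's y; the frame turns with the lid. The panel reaches 116 mm along the lid's own -x; its outer face (the top when shut) is 6 mm along the lid's own +z.
- lid_edge (a point): Middle of the lid's free edge, on its outer face (the top face when shut), 116 mm from the hinge line.
- carton: Tea carton to lay down: rigid green box, 92 (x) by 45 (y) by 120 mm (z), 0.15 to 0.3 kg, standing on end in the gift box near one or other short end (centre about 66 mm from the box's centre along the box's y), its width across the box within 2 degrees. Origin at the centre of its underside. Pushed near the top it tips about its lower edge, going over by itself once the top has moved some 45 mm.
- carton_center (a point): Centre of the tea carton, 60 mm above its underside.
- pad: Thin loose greyboard pad, 88 x 46 x 3 mm, on the floor at the empty end of the gift box; the carton comes to lie on it, and it may shift. Origin at the centre of its underside.
- spare: Bystander: a second carton just like the tea carton (92 x 45 x 120 mm), standing on the table beside one end of the gift box, not in it. Origin at the centre of its underside.
- tin: Bystander: closed metal can with a paper label, 68 mm diameter, 100 mm high, beside the other end of the gift box. Origin at the centre of its underside.
- jar: Bystander: amber jar with steel cap, 60 mm diameter, 75 mm high, behind the gift box. Origin at the centre of its underside.
- dish: Bystander: white dish, 90 x 120 x 30 mm, heaped with blue sachets to about 45 mm, behind the gift box. Origin at the centre of its underside.
- tape: Bystander: roll of clear tape lying flat, 96 mm diameter, 45 mm high, at a corner of the gift box nearer the robot. Origin at the centre of its underside.
- mug: Bystander: white mug, 72 mm diameter, 80 mm high, with handle, at the other near corner of the gift box. Origin at the centre of its underside.
Things that resemble listed ones, but are neither listed nor needed, are in the scene too. What is shaped like the carton but orange or purple is not meant.

How it is judged:
By the outcome, as a careful person would: the job done as asked, in the order asked, and still so for the second after the job is handed in, with the robot touching nothing.
It also fails if it takes over 51 s, if anything falls off the work surface, if the arm or the gripper's body presses on something with over 40 N, if the wrist force passes 120 N, or if a joint passes its speed limit or range.

ROBOT

A 6-joint arm with a two-finger parallel gripper is mounted at the origin on the work surface. World frame = base frame: x ahead of the robot, y to its left, z up, the work surface at z = 0. Lengths are in m, angles in degrees, forces in N, time in s.
With the tool pointing down it reaches from about 0.375 to 0.9 m from the base axis. Payload 3.1 kg.
Tool frame: the origin (TCP) lies between the finger pads; the fingertips stand 11 mm ahead of it and the grasp point (between the pads) lies 8 mm behind it; z points along the fingers, y is the line along which they close (so a half turn about z gives the same grasp; the last joint's range is limited). The gripper opens to 87 mm and grips with 3 to 60 N. Pads are 19 mm wide; open, the fingers measure 117 mm over their backs; the gripper's body (75 mm by 190 mm) begins 51 mm behind the grasp point.
Start: joints at [60.304, 30.224, 82.088, -0, 67.689, -10.227], TCP at [0.208, 0.589, 0.234] pointing down, gripper open.
Joint ranges: [-176.69, 176.69], [-43.24, 126.21], [12.49, 139.97], [-82, 262], [0, 151.66], [-163.58, 163.58]. Speed limits (degrees/s): [159.86, 159.86, 180, 180, 180, 180].

INTERFACE

Orientations are given as a 3x3 rotation matrix whose columns are the frame's x, y, z axes.
In Python, from rig import bot, viewer, workorder, models gives the robot as it stands.
- The arm moves only by the shell command python3 -m jog 'ROWS'. ROWS is JSON, a list of rows, each a list of 7 numbers: the opening, from 0 (shut) to 1 (fully open), then the shift along the tool's x, y, z in m, then the turn, a rotation vector about the tool's x, y, z in degrees. In form: [[claw, x, y, z, ax, ay, az], ...]. A call has 1 to 20 rows; each row is the pose to reach, as a shift and turn from the pose commanded when the call began, along the tool's axes at that moment; what a row does not reach only later rows make up. A row lasts 1/8 s, in which the tool goes at most 62.5 mm and 10.7 degrees, less where a joint would pass 70% of its speed; a pose out of reach is approached as far as the arm can. A call with a gripper value outside its range is refused whole. The fingers move at their own pace and stop on an object; the grip force is fixed at half the most. Time passes only in rows, so rows that repeat a pose let the fingers close. It gives the time, the measured TCP pose, the force, the opening and the grip force at its end, in the units of the state.
- bot.read_state(): the state, without advancing time (a new reading comes with each control period).
- viewer.capture(name): name is "scene" or "top" or "wrist"; returns (picture, depth): 480x640x3 uint8, blue, green, red; 480x640 float32, m along the optical axis (not along the pixel's ray), 0 where there is no reading.
- viewer.camera_info(name): a dict with "fx", "fy", "cx", "cy" (pixels), "dist_coeffs" ([k1, k2, p1, p2, k3] as OpenCV has them; the pictures are not rectified), "world_to_cam" (4x4, takes a point from world to camera coordinates). Camera axes: x right, y down, z forward; pixel columns grow to the right and rows downward; lengths in m; the calibration is good to about 2 mm. A picture is of the moment at which its call begins: read the wrist's pose just before it. camera_info takes no time and is no camera call; for the wrist camera it gives the pose at the moment of the call.
- workorder.hand_in(): hands the job in; it is judged then, once.
Trained networks look in the newest picture that a camera, given by its name, has taken for a name from the list of things; names that differ only in an ending like _2 or _b are one class to them, and where a whole thing is asked for, a point or a joint stands for the part that bears it (a point fixed in the world has none). Each returns a list of dicts, best first, with "p" (0 to 1); they miss things now and then, are a little off and sometimes report something else, mostly with a low value. They report only what shows in the picture. A call takes as long as a camera call. They do not tell look-alikes from the thing itself.
- models.outline_of(camera, thing): "mask" (480x640 bool, what is visible of it).
- models.tip_of(camera, thing): "xyz" ([x, y, z] in m, in world coordinates, good to about 4 mm: a listed point, or the origin of a listed thing).
The state is a dict: "time_s": time; "joint_positions": joint angles; "qvel": joint speeds; "tau": joint torques, N m; "position": TCP position; "tcp_rot": TCP orientation; "force": force on the tool from outside, world axes, zero at the start; "moment": the same for the moment, N m; "opening": opening from 0.0 (shut) to 1.0 (fully open); "grasp_force": force on a finger pad.
Only numpy, scipy, OpenCV 4.12 (cv2) and the standard library are available. Lean on these libraries where they do the work, as an engineer would, in place of code of your own. Each camera call takes 0.05 s, during which the arm holds its last target. There are 200 camera calls.

## Working session

There is one attempt and no reset: what is moved stays moved. The work goes in short steps, Python scripts to look and compute and a shell command to move; the robot and the scene stay as the last step left them, time stands still between calls to the robot, and variables do not carry over. Pictures are saved under pics/ and viewed, at most 10 in all, crops included, and the job is handed in when it is done.

```bash
ls; mkdir -p pics; cat > h.py <<'E'
import numpy as np,cv2
from rig import bot,viewer,workorder,models
def best(c,t,n=3):
    return [(round(d['p'],2),np.round(d['xyz'],3).tolist()) for d in models.tip_of(c,t)[:n]]
def proj(c,P):
    i=viewer.camera_info(c);T=np.array(i['world_to_cam'])
    K=np.array([[i['fx'],0,i['cx']],[0,i['fy'],i['cy']],[0,0,1]])
    return cv2.projectPoints(np.atleast_2d(np.array(P,float)),cv2.Rodrigues(T[:3,:3])[0],T[:3,3],K,np.array(i['dist_coeffs']))[0][:,0]
def cloud(c,depth):
    i=viewer.camera_info(c);T=np.array(i['world_to_cam'])
    K=np.array([[i['fx'],0,i['cx']],[0,i['fy'],i['cy']],[0,0,1]])
    v,u=np.mgrid[:480,:640]
    n=cv2.undistortPoints(np.stack([u,v],-1).reshape(-1,1,2).astype(float),K,np.array(i['dist_coeffs'])).reshape(480,640,2)
    X=np.concatenate([n*depth[...,None],depth[...,None]],-1)
    W=(X-T[:3,3])@T[:3,:3]
    W[depth<=0]=np.nan
    return W
E
python3 - <<'E'
from h import *
for c in ("scene","top"):
    im,d=viewer.capture(c);cv2.imwrite(f"pics/{c}.png",im);np.save(f"pics/{c}_d.npy",d)
    for t in "giftbox lid_hinge lid_edge carton carton_center pad spare tin jar dish tape mug".split(): print(c,t,best(c,t))
s=bot.read_state();print(s['time_s'],s['position'],np.round(s['tcp_rot'],3).tolist())
E
```

```text
pics
scene giftbox [(0.62, [0.547, 0.018, -0.001])]
scene lid_hinge [(0.84, [0.602, 0.003, 0.068])]
scene lid_edge [(0.68, [0.642, -0.004, 0.181]), (0.58, [0.405, -0.112, -0.0]), (0.46, [0.634, 0.235, 0.003])]
scene carton [(0.89, [0.766, 0.204, 0.003]), (0.83, [0.634, 0.365, 0.008]), (0.79, [0.484, 0.349, 0.002])]
scene carton_center [(0.91, [0.322, 0.101, 0.059]), (0.87, [0.636, 0.36, 0.066]), (0.74, [0.486, 0.347, 0.061])]
scene pad []
scene spare [(0.75, [0.635, 0.232, -0.002])]
scene tin [(0.71, [0.509, -0.203, 0.001]), (0.44, [0.717, -0.133, 0.0])]
scene jar [(0.72, [0.717, -0.13, 0.003])]
scene dish [(0.64, [0.784, 0.046, 0.005])]
scene tape [(0.63, [0.5, 0.199, 0.002])]
scene mug [(0.67, [0.406, -0.111, 0.0])]
top giftbox [(0.87, [0.544, 0.015, -0.001]), (0.32, [0.568, 0.087, 0.01])]
top lid_hinge [(0.68, [0.599, 0.005, 0.068])]
top lid_edge [(0.94, [0.637, -0.01, 0.173]), (0.67, [0.569, 0.078, 0.071])]
top carton [(0.89, [0.48, 0.344, 0.001]), (0.86, [0.33, 0.095, -0.003]), (0.68, [0.757, 0.207, 0.003])]
top carton_center [(0.73, [0.567, 0.08, 0.07]), (0.63, [0.484, 0.35, 0.061]), (0.61, [0.636, 0.363, 0.057])]
top pad [(0.76, [0.53, -0.046, 0.01]), (0.63, [0.639, -0.011, 0.175])]
top spare [(0.77, [0.636, 0.234, -0.003]), (0.42, [0.529, -0.047, 0.013])]
top tin [(0.63, [0.505, -0.204, -0.003])]
top jar [(0.65, [0.717, -0.129, 0.002]), (0.29, [0.634, 0.234, -0.0])]
top dish [(0.66, [0.779, 0.049, 0.004]), (0.47, [0.636, -0.009, 0.178])]
top tape []
top mug [(0.59, [0.403, -0.113, 0.0]), (0.39, [0.542, 0.018, -0.001])]
1.3 [0.20828213 0.58924621 0.23356199] [[-0.943, 0.333, 0.0], [0.333, 0.943, -0.0], [-0.0, -0.0, -1.0]]
```

View pics/scene.png

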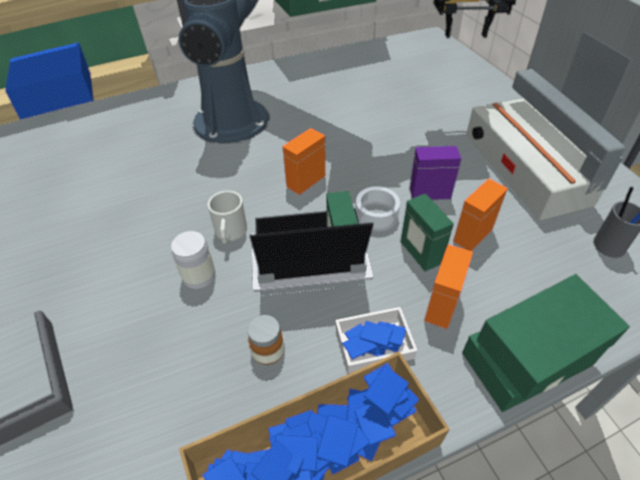

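View pics/top.png

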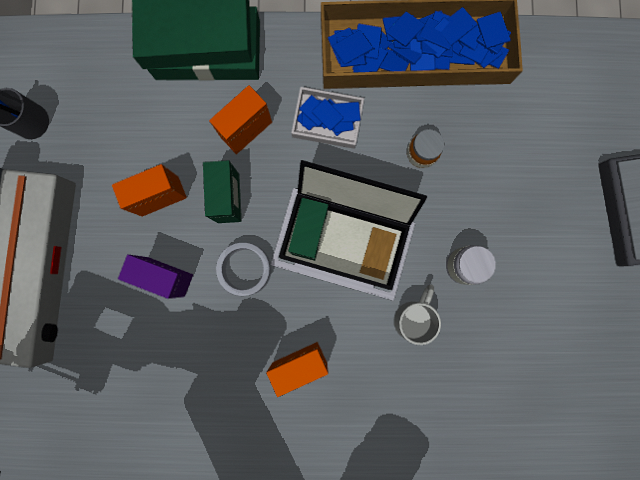

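The scene and top views show what could pass for the carton:
- Green carton inside the box: top (310,228), scene (340,208).
- Green spare standing outside the box: top (222,190).
- Orange boxes: top (240,118), (150,190) and (298,370).
- Purple box: top (155,276).
- Large green box: top (195,40).

My choice is the green one in the box at (310,228). The pad is at the -y end (378,252), and the lid leans away from the box. Next I'll measure and check a crop.

```bash
python3 - <<'E'
from h import *
d=np.load('pics/top_d.npy');im=cv2.imread('pics/top.png')
W=cloud('top',d)
def sel(u0,u1,v0,v1,z0,z1):
    w=W[v0:v1,u0:u1].reshape(-1,3);return w[(w[:,2]>z0)&(w[:,2]<z1)]
def rect(w):
    r=cv2.minAreaRect(w[:,:2].astype(np.float32)*1000);return np.round(r[0],1),np.round(r[1],1),round(r[2],1),len(w),np.round(np.median(w[:,2]),4)
print('cartontop',rect(sel(285,335,190,265,.12,.145)))
print('rim',rect(sel(265,430,185,300,.062,.073)))
print('plate',rect(sel(255,430,180,305,.003,.03)))
print('sparetop',rect(sel(195,250,150,230,.11,.13)))
w=sel(295,430,155,225,.09,.2)
# lid plane
b=w[(w[:,0]>.58)]
c=b.mean(0);u,s,vt=np.linalg.svd(b-c);print('lid n',vt[2],'c',c,len(b),s/np.sqrt(len(b)), 'zmax',b[:,2].max())
cv2.imwrite('pics/crop.png',cv2.resize(im[140:320,250:460],None,fx=3,fy=3,interpolation=cv2.INTER_CUBIC))
E
```

```text
cartontop (array([577.2,  76.9]), array([ 46.8, 118.6]), 74.2, 1540, np.float64(0.1298))
rim (array([538.6, -13.3]), array([271.9, 118.8]), 74.1, 1400, np.float64(0.0679))
plate (array([550.1,  20. ]), array([230.6, 325.2]), 0.4, 6844, np.float64(0.0098))
sparetop (array([631.4, 233.7]), array([93.3, 45.9]), 4.2, 1528, np.float64(0.1196))
lid n [-0.87430928  0.16428769  0.45671964] c [0.62003188 0.0069272  0.14043396] 4067 [0.05983899 0.02877819 0.01272024] zmax 0.18442610484211638
```

View pics/crop.png

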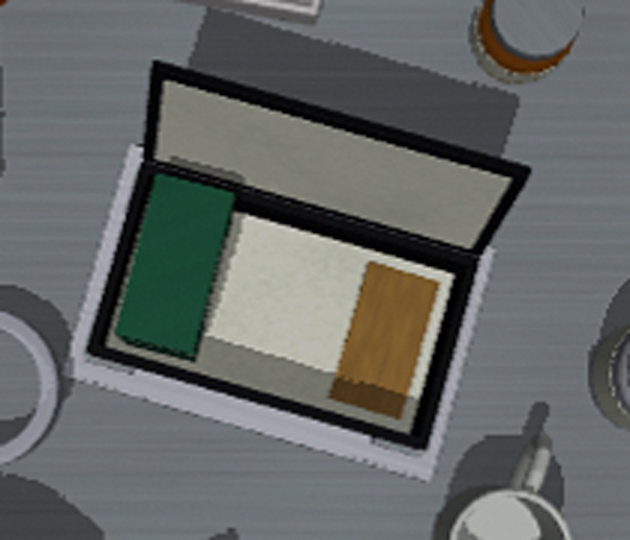

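The crop shows the green carton at crop (175,265), centred across the box at the +y end, with the pad at the other end and the lid leaning back. The measured box yaw is about -15.8° with its centre near (0.545, 0.0165). I'll move above the outer side of the carton with the fingers closed.

```bash
python3 -m jog '[[0,-0.503,-0.303,0,0,0,-3.6],[0,-0.503,-0.303,0,0,0,-3.6],[0,-0.503,-0.303,0,0,0,-3.6],[0,-0.503,-0.303,0,0,0,-3.6],[0,-0.503,-0.303,0,0,0,-3.6],[0,-0.503,-0.303,0,0,0,-3.6],[0,-0.503,-0.303,0,0,0,-3.6],[0,-0.503,-0.303,0,0,0,-3.6],[0,-0.503,-0.303,0,0,0,-3.6],[0,-0.503,-0.303,0,0,0,-3.6],[0,-0.503,-0.303,0,0,0,-3.6],[0,-0.503,-0.303,0,0,0,-3.6],[0,-0.503,-0.303,0,0,0,-3.6]]'
python3 - <<'E'
from h import *
im,d=viewer.capture('wrist');cv2.imwrite('pics/w1.png',im)
s=bot.read_state()
R=np.array(s['tcp_rot']);print(s['time_s'],s['position'],np.round(R,3).tolist(),s['opening'])
W=cloud('wrist',d)
def rect(w):
    r=cv2.minAreaRect(w[:,:2].astype(np.float32)*1000);return np.round(r[0],1),np.round(r[1],1),round(r[2],1),len(w)
w=W.reshape(-1,3);print('p',best('wrist','carton_center'),best('wrist','lid_edge'))
C=np.array([.545,.0165]);X=np.array([.962,-.272]);Y=np.array([.272,.962])
bx=(w[:,:2]-C)@X;by=(w[:,:2]-C)@Y
m=(w[:,2]>.12)&(w[:,2]<.135)&(abs(bx)<53)&(bx<.052)&(abs(by)<.1)
print(m.sum(),rect(w[m]) if m.sum()>9 else '', [np.round(np.percentile(v[m],[2,98]),4) for v in(bx,by)] if m.sum()>9 else '')
E
```

```text
time_s: 2.92
position: [0.5801, 0.1377, 0.2336]
tcp_rot: [[-0.963, 0.271, -0.001], [0.271, 0.963, 0.0], [0.001, 0.0, -1.0]]
force: [0.3, -0.3, -0.5]
opening: 0.006
grasp_force: 0.0
2.975 [0.58038463 0.13754093 0.2336792 ] [[-0.963, 0.271, -0.001], [0.271, 0.963, 0.0], [0.001, 0.0, -1.0]] 0.00619068850550835
p [(0.56, [0.634, 0.362, 0.056])] []
7412 (array([556.8,  83.7]), array([44.9, 75.2]), 75.9, 7412) [array([-0.0437,  0.0265]), array([0.0465, 0.0901])]
```

View pics/w1.png

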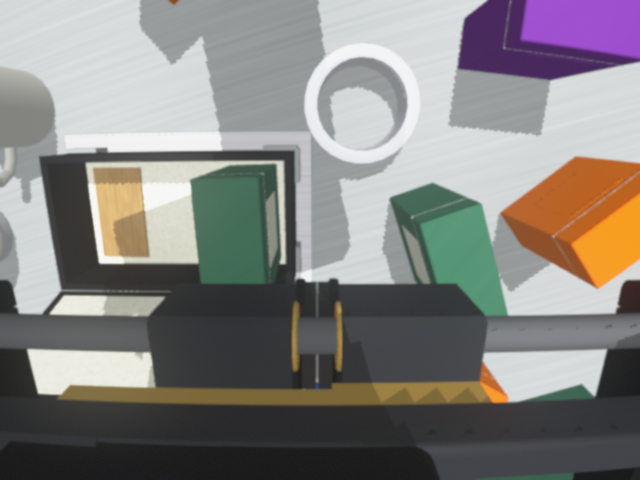

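In the wrist view the carton's top is at (235,230), right beside the closed fingers at (318,350). Its back face is at box y of about +90 mm and the TCP is at +126 mm. I'll go down next to it and push slowly.

```bash
python3 -m jog '[[0,0,0,0.05,0,0,0],[0,0,0,0.09,0,0,0],[0,0,0,0.105,0,0,0],[0,0,0,0.105,0,0,0],[0,0,-0.01,0.105,0,0,0],[0,0,-0.015,0.105,0,0,0],[0,0,-0.02,0.105,0,0,0],[0,0,-0.024,0.105,0,0,0],[0,0,-0.028,0.105,0,0,0],[0,0,-0.032,0.105,0,0,0],[0,0,-0.036,0.105,0,0,0],[0,0,-0.040,0.105,0,0,0],[0,0,-0.044,0.105,0,0,0],[0,0,-0.048,0.105,0,0,0],[0,0,-0.048,0.105,0,0,0]]'
python3 - <<'E'
from h import *
im,d=viewer.capture('scene');cv2.imwrite('pics/s2.png',cv2.resize(im[150:330,200:420],None,fx=3,fy=3))
E
```

```text
time_s: 4.95
position: [0.5682, 0.0894, 0.1285]
tcp_rot: [[-0.962, 0.274, -0.0], [0.274, 0.962, -0.0], [0.0, -0.0, -1.0]]
force: [-0.8, 0.3, 0.1]
opening: 0.007
grasp_force: 0.1
```

View pics/s2.png

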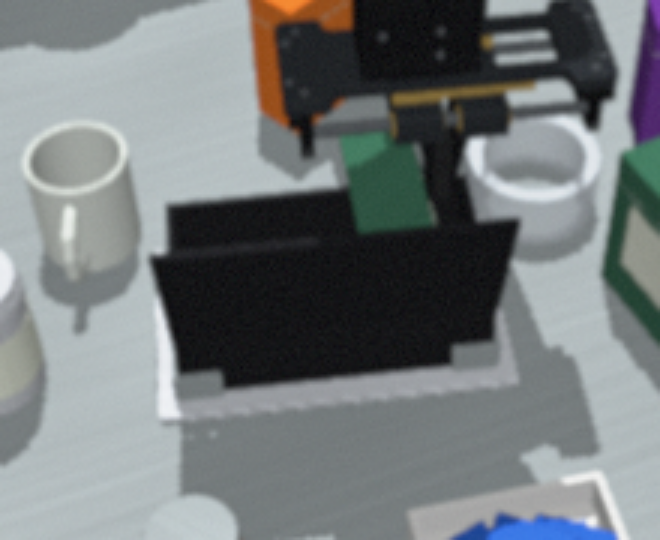

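The crop shows the carton, at (385,180), tilting towards the empty end against the finger. I'll keep pushing until it goes over.

```bash
python3 -m jog '[[0,0,-0.003,0,0,0,0],[0,0,-0.006,0,0,0,0],[0,0,-0.009,0,0,0,0],[0,0,-0.012,0,0,0,0],[0,0,-0.015,0,0,0,0],[0,0,-0.018,0,0,0,0],[0,0,-0.021,0,0,0,0],[0,0,-0.024,0,0,0,0],[0,0,-0.027,0,0,0,0],[0,0,-0.030,0,0,0,0],[0,0,-0.033,0,0,0,0],[0,0,-0.036,0,0,0,0],[0,0,-0.036,0,0,0,0],[0,0,-0.036,0,0,0,0]]'
python3 - <<'E'
from h import *
im,d=viewer.capture('top');np.save('pics/t3.npy',d);cv2.imwrite('pics/s3.png',np.vstack([cv2.resize(im[140:320,250:460],None,fx=1.6,fy=1.6),cv2.resize(viewer.capture('scene')[0][150:330,200:410],None,fx=1.6,fy=1.6)]))
E
```

```text
time_s: 6.75
position: [0.5586, 0.0551, 0.1285]
tcp_rot: [[-0.962, 0.273, 0.0], [0.273, 0.962, 0.0], [-0.0, 0.0, -1.0]]
force: [0.4, -0.5, 0.0]
opening: 0.004
grasp_force: 0.0
```

View pics/s3.png

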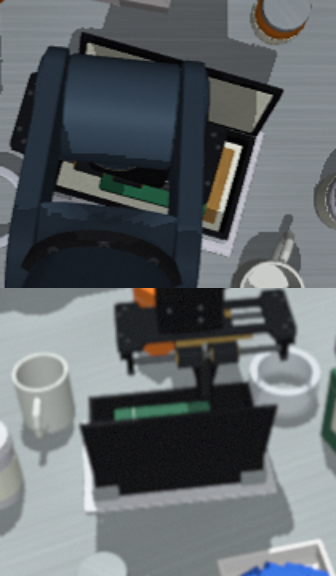

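The carton looks to be down: top crop (135,190), scene crop (160,410). I'll lift clear, move behind the lid and check with depth.

```bash
python3 -m jog '[[0,0,0.002,-0.05,0,0,0],[0,0,0.002,-0.11,0,0,0],[0,0,0,-0.11,0,0,0],[0,-0.06,-0.02,-0.12,0,0,0],[0,-0.122,-0.041,-0.12,0,0,0],[0,-0.122,-0.041,-0.12,0,0,0],[0,-0.122,-0.041,-0.12,0,0,0],[0,-0.122,-0.041,-0.12,0,0,0]]'
python3 - <<'E'
from h import *
C=np.array([.545,.0165]);X=np.array([.962,-.272]);Y=np.array([.272,.962])
for c in('top','wrist'):
    im,d=viewer.capture(c);w=cloud(c,d).reshape(-1,3);cv2.imwrite(f'pics/{c}4.png',im)
    g=im.reshape(-1,3).astype(int);bx=(w[:,:2]-C)@X;by=(w[:,:2]-C)@Y
    m=(g[:,1]>g[:,2]*1.3)&(g[:,1]>g[:,0]*1.1)&(abs(bx)<.055)&(abs(by)<.1)
    print(c,m.sum(),[np.round(np.percentile(v[m],[1,10,50,90,99]),4) for v in(bx,by,w[:,2])] if m.sum()>20 else '')
    L=(bx>.06)&(bx<.11)&(abs(by)<.1)&(w[:,2]>.15)&(w[:,2]<.19);print('lid',L.sum(),np.round(np.percentile(bx[L],[1,50,99]),3) if L.sum() else '')
print(best('top','lid_edge'))
v=np.hstack([viewer.capture('top')[0][140:320,240:460],viewer.capture('scene')[0][150:330,200:420]])
cv2.imwrite('pics/v4.png',cv2.resize(v,None,fx=1.8,fy=1.8))
E
```

```text
time_s: 7.85
position: [0.6631, -0.0166, 0.2478]
tcp_rot: [[-0.962, 0.273, -0.003], [0.273, 0.962, 0.001], [0.003, -0.0, -1.0]]
force: [0.1, 0.4, 0.1]
opening: 0.003
grasp_force: 0.0
top 103 [array([-0.0414, -0.0381, -0.0214, -0.0062,  0.0502]), array([0.0428, 0.0439, 0.0473, 0.0506, 0.0994]), array([0.031 , 0.0524, 0.0547, 0.0577, 0.0648])]
lid 235 [0.083 0.089 0.097]
wrist 11858 [array([-0.0504, -0.0342,  0.0016,  0.0443,  0.0508]), array([-0.0654, -0.058 , -0.0027,  0.043 ,  0.0506]), array([0.0182, 0.0559, 0.0578, 0.0598, 0.0609])]
lid 10886 [0.083 0.09  0.097]
[]
```

View pics/v4.png

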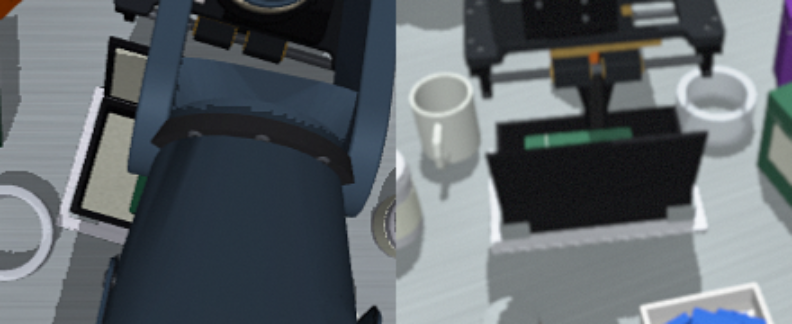

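The carton lies flat: box y spans +50 to -66 mm and its top is at about 58 mm, under the 68 mm rim. The lid's free edge is at box x = 97 mm and the finger front is at 113 mm. I'll lower behind the lid and sweep it over in an arc.

```bash
python3 -m jog '[[0,0,0,0.04,0,0,0],[0,0,0,0.08,0,0,0],[0,0,0,0.08,0,0,0],[0,0.01,0,0.08,0,0,0],[0,0.02,0,0.079,0,0,0],[0,0.03,0,0.078,0,0,0],[0,0.04,0,0.078,0,0,0],[0,0.049,0,0.078,0,0,0],[0,0.057,0,0.078,0,0,0],[0,0.065,0,0.079,0,0,0],[0,0.073,0,0.08,0,0,0],[0,0.08,0,0.082,0,0,0],[0,0.088,0,0.084,0,0,0],[0,0.095,0,0.087,0,0,0],[0,0.102,0,0.091,0,0,0],[0,0.109,0,0.095,0,0,0],[0,0.115,0,0.1,0,0,0],[0,0.115,0,0.1,0,0,0]]'
python3 - <<'E'
from h import *
v=np.hstack([viewer.capture('top')[0][140:320,240:460],viewer.capture('scene')[0][150:330,200:420]])
cv2.imwrite('pics/v5.png',cv2.resize(v,None,fx=1.8,fy=1.8))
E
```

```text
time_s: 10.35
position: [0.5526, 0.0142, 0.1479]
tcp_rot: [[-0.962, 0.273, -0.003], [0.273, 0.962, 0.001], [0.003, -0.0, -1.0]]
force: [0.0, -0.0, -0.3]
opening: 0.011
grasp_force: 0.0
```

View pics/v5.png

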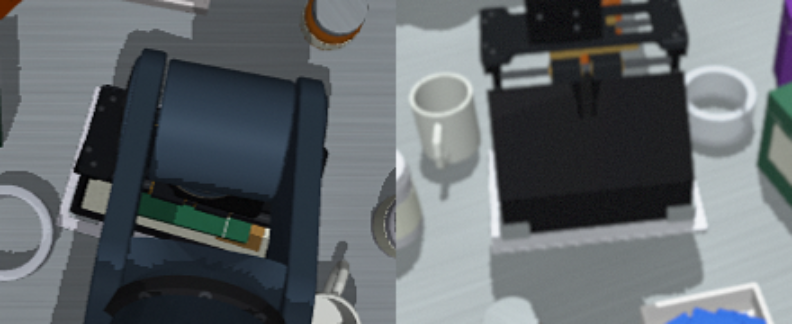

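The lid is about half closed and the finger is on its outer face at (585,100). I'll continue the arc down and press lightly.

```bash
python3 -m jog '[[0,0.005,0,0.005,0,0,0],[0,0.010,0,0.011,0,0,0],[0,0.015,0,0.018,0,0,0],[0,0.019,0,0.025,0,0,0],[0,0.022,0,0.032,0,0,0],[0,0.025,0,0.039,0,0,0],[0,0.027,0,0.046,0,0,0],[0,0.029,0,0.053,0,0,0],[0,0.030,0,0.057,0,0,0],[0,0.030,0,0.060,0,0,0],[0,0.030,0,0.062,0,0,0],[0,0.030,0,0.062,0,0,0]]'
```

```text
time_s: 11.95
position: [0.5252, 0.022, 0.0864]
tcp_rot: [[-0.962, 0.273, -0.0], [0.273, 0.962, 0.0], [0.0, -0.0, -1.0]]
force: [-0.0, -0.3, 0.6]
opening: 0.006
grasp_force: 0.0
```

```bash
python3 -m jog '[[0,0,0,0.001,0,0,0],[0,0,0,0.002,0,0,0],[0,0,0,0.003,0,0,0],[0,0,0,0.003,0,0,0]]'
```

```text
time_s: 12.45
position: [0.5255, 0.0219, 0.0857]
tcp_rot: [[-0.962, 0.273, 0.001], [0.273, 0.962, -0.0], [-0.001, -0.0, -1.0]]
force: [-2.5, -0.6, 15.2]
opening: 0.0
grasp_force: 7.9
```

At 15 N the tip stops at 74.7 mm, against 74.5 mm for the top of a shut lid. I'll retreat and verify.

```bash
python3 -m jog '[[0,0,0,-0.04,0,0,0],[0,0,0,-0.1,0,0,0],[0,0,0,-0.16,0,0,0],[0,0,0.05,-0.16,0,0,0],[0,0,0.11,-0.16,0,0,0],[0,0.05,0.17,-0.16,0,0,0],[0,0.1,0.23,-0.16,0,0,0],[0,0.1,0.28,-0.16,0,0,0],[0,0.1,0.33,-0.16,0,0,0],[0,0.1,0.33,-0.16,0,0,0],[0,0.1,0.33,-0.16,0,0,0]]'
python3 - <<'E'
from h import *
C=np.array([.545,.0165]);X=np.array([.962,-.272]);Y=np.array([.272,.962])
im,d=viewer.capture('top');w=cloud('top',d).reshape(-1,3)
bx=(w[:,:2]-C)@X;by=(w[:,:2]-C)@Y
m=(abs(bx)<.05)&(abs(by)<.09)&(w[:,2]>.03)
A=np.c_[bx[m],by[m],np.ones(m.sum())];print('plane slope,h',np.linalg.lstsq(A,w[m,2],rcond=None)[0],m.sum())
for t in "spare tin jar dish tape mug".split(): print(t,best('top',t,1))
s=viewer.capture('scene')[0]
cv2.imwrite('pics/v6.png',cv2.resize(np.hstack([im[60:400,180:520],s[110:450,170:510]]),(796,398)))
print(bot.read_state()['time_s'])
E
```

```text
time_s: 13.82
position: [0.5186, 0.3664, 0.243]
tcp_rot: [[-0.962, 0.273, -0.001], [0.273, 0.962, -0.001], [0.001, -0.002, -1.0]]
force: [0.2, 0.3, 0.8]
opening: 0.005
grasp_force: 0.0
plane slope,h [-0.00026174  0.00040259  0.07430061] 5980
spare [(0.66, [0.633, 0.234, -0.001])]
tin [(0.69, [0.507, -0.204, -0.002])]
jar [(0.62, [0.722, -0.128, 0.001])]
dish [(0.79, [0.776, 0.048, 0.004])]
tape []
mug [(0.68, [0.403, -0.111, -0.001])]
14.225
```

View pics/v6.png

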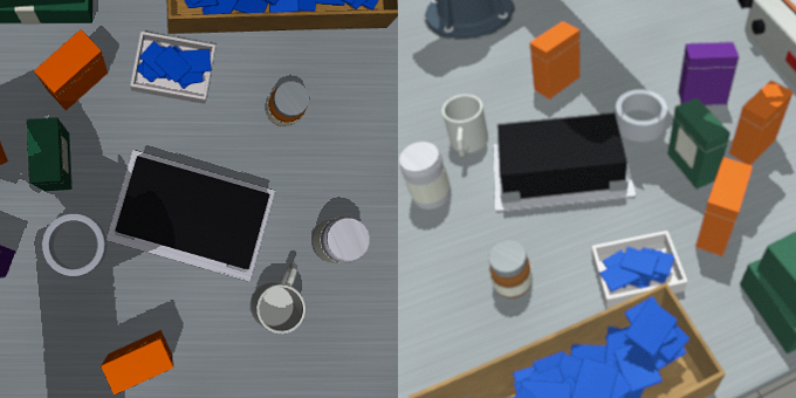

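The lid is flat at 74.3 mm with no slope, shut in both views (top (195,213), scene (562,155)). All the bystanders are where they were.

```bash
python3 -c "
from rig import workorder
print(workorder.hand_in())"
```

```text
the job is handed in; nothing more can be done
None
```

The carton lies flat in the gift box, the lid is fully shut, nothing else on the table was moved, and the job was handed in at about 14 s.

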